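# Snap the stop clip onto the shaker's lock bar

### The job

Lock the bottle carriage of the shaker: take the large grey sprung clip by its upright tab, push it down over the clear stretch of the round steel bar, a few centimetres away from the carriage, until both arms snap past the bar and it sits fully home, then slide it along the bar until it butts against the carriage and let go. Do not force it - push only as hard as the snap needs and stop as soon as it is home - and do not shove the carriage along. Leave the small clip, the bottle and the cap where they are.

Things in the scene. Friction and masses are not known exactly. Their poses are not given: they have to be found in the camera images.
- clip_grip (a point): Tab centre of the large grey plastic clip, an upside-down U standing on its two arms on the bench. Tab: 16 mm thick (clip's x), 40 long (y), from 24 mm below to 21 mm above this point; feet 58.5 mm below it. z up; about 80 g. Pinch the tab across its 16 mm thickness, so that the fingers stay within the clip's 40 mm length. Fitted, its y lies along the bar, either way round.
- clip_seat (a point): Middle of the clip's seat, 31 mm below clip_grip: the flat underside of a slab 44 mm (x) by 40 mm (y) by 7 mm that comes to rest on top of the bar, between the arms. Axes as clip_grip.
- clip_a (a joint): Spread of the arm on the clip's +x side (rad): 0 relaxed, about 0.2 as its lip passes the bar's widest point, 0.01 to 0.1 when home. Flared ends catch a 22 mm bar up to 6 mm off-centre. Lying unsnapped on the bar the clip is 16 mm higher than home. It snaps on at 8 to 22 N; the force then falls to nothing as the lips draw it down, and rises steeply on the hard seat.
- clip_b (a joint): The same for the arm on the clip's -x side. Once home, the clip slides along the bar against 1 to 4 N of friction.
- shaker: Fixed white shaker bed, 150 mm (its x) by 400 mm (y) by 20 mm high; origin at the centre of its underside, z up. Over x = 0 a round steel lock bar, 22 mm in diameter, runs level along y between posts at y = -178 and +178 mm (16 mm thick, 47 mm wide, 132 mm high). Bar and posts are rigid; over 35 N on them is forcing.
- bar_nominal (a point): Point on the bed's centre line, 90 mm above the bench, axes as the shaker's. The bar's axis passes near it, but its height is set by hand and not measured: 78 to 102 mm above the bench. So clip_grip of a clip that is home lies 120 to 144 mm above the bench: find the end of the push by feel.
- carriage_face (a point): Middle of the carriage end that faces the bed's -y, over the bar, 104 mm above the bench; axes as the shaker's. The aluminium carriage (90 mm long) lies to its +y; the clear bar to its -y. The clip is against it when clip_grip lies 20 mm to the -y of it. The carriage can slide along y but friction holds it against pushes up to about 12 N.
- carriage_top (a point): 45 mm behind carriage_face, mid-carriage, same height. The carriage is 140 mm wide; two cheeks beside the bar (12 mm thick, inner faces 14 mm from its axis, tops 124 mm above the bench) meet the clip's slab; outside them stand four amber bottles, caps up to 123 mm above the bench, the nearest beginning 6 mm behind the face.
- small_clip: A smaller grey clip of the same kind, 24 mm wide, 26 mm long, 42 mm high, on the bench: not for this bar. Origin at the centre of its underside.
- reagent: Amber bottle, 52 mm in diameter, 115 mm high, on the bench. Origin at the centre of its underside.
- cap: White screw cap, 38 mm in diameter, 16 mm high, on the bench. Origin at the centre of its underside.

How it is judged:
By the outcome, as a careful person would: the job done as asked, in the order asked, and still so for the second after the job is handed in, with the robot touching nothing.
It also fails if it takes over 64 s, if anything falls off the work surface, if the arm or the gripper's body presses on something with over 40 N, if the wrist force passes 120 N, or if a joint passes its speed limit or range.

### The arm

A 6-joint arm with a two-finger parallel gripper is mounted at the origin on the work surface. World frame = base frame: x ahead of the robot, y to its left, z up, the work surface at z = 0. Lengths are in m, angles in degrees, forces in N, time in s.
With the tool pointing down it reaches from about 0.4 to 0.825 m from the base axis. Payload 7 kg.
Tool frame: the origin (TCP) lies on the front face of the gripper's body, between the roots of the fingers; the fingertips stand 66 mm ahead of it and the grasp point (between the pads) lies 47 mm ahead of it (ctrl.grasp_offset is the z of the grasp point in the tool frame, in m); z points along the fingers, y is the direction in which the jaws open and shut (so a half turn about z gives the same grasp; the last joint's range is limited). The gripper opens to 88 mm and grips with 3 to 60 N. Pads are 19 mm wide; open, the fingers measure 130 mm over their backs; the gripper's body (78 mm by 193 mm) begins 47 mm behind the grasp point.
Start: joints at [83.486, 20.546, 0.682, 0, -70.136, -16.507], TCP at [0.264, 0.621, 0.292] pointing down, gripper open.
Joint ranges: [-176.03, 176.03], [-82.01, 121.73], [-58.28, 71.71], [-173.87, 95.51], [-174.79, -0.11], [-173.66, 173.66]. Speed limits (degrees/s): [136.94, 136.94, 172.46, 180, 180, 180].

### API

Orientations are given as [roll, pitch, yaw] about the fixed x, y, z axes, in that order (R = Rz(yaw) Ry(pitch) Rx(roll)).
In Python, from plant import ctrl gives the robot as it stands.
- The arm moves only by the shell command python3 -m creep 'ROWS'. ROWS is JSON, a list of rows, each a list of 7 numbers: the turn, a rotation vector about the tool's x, y, z in rad, then the shift along the tool's x, y, z in m, then the opening, from 0 (shut) to 1 (fully open). In form: [[wx, wy, wz, dx, dy, dz, grip], ...]. A call has 1 to 12 rows; each row is the pose to reach, as a shift and turn from the pose commanded when the call began, along the tool's axes at that moment; what a row does not reach only later rows make up. A row lasts 1/12 s, in which the tool goes at most 41.7 mm and 7.16 degrees, less where a joint would pass 70% of its speed; a pose out of reach is approached as far as the arm can. A call with a gripper value outside its range is refused whole. The fingers move at their own pace and stop on an object; the grip force is fixed at half the most. Time passes only in rows, so rows that repeat a pose let the fingers close. It gives the time, the measured TCP pose, the force and the opening at its end, in the units of the state.
- ctrl.get_obs(): the state, without advancing time (a new reading comes with each control period).
- ctrl.snapshot(name): name is "scene" or "top" or "wrist"; returns the picture (400x640x3 uint8, blue, green, red); there is no depth.
- ctrl.camera_model(name): a dict with "K" (3x3 intrinsics, pixels), "distortion" ([k1, k2, p1, p2, k3] as OpenCV has them; the pictures are not rectified), "rvec" (rotation vector, rad) and "tvec" (3), from world to camera coordinates, as OpenCV has them. Camera axes: x right, y down, z forward; pixel columns grow to the right and rows downward; lengths in m; the calibration is good to about 2 mm. A picture is of the moment at which its call begins: read the wrist's pose just before it. camera_model takes no time and is no camera call; for the wrist camera it gives the pose at the moment of the call.
- ctrl.close_job(): hands the job in, once; it reports no verdict.
The state is a dict: "clock": time; "joint_pos": joint angles; "qvel": joint speeds; "tau": joint torques, N m; "tool_pos": TCP position; "orientation": TCP orientation; "force": force on the tool from outside, world axes, zero at the start; "moment": the same for the moment, N m; "opening": finger opening in m.
Only numpy, scipy, OpenCV 4.12 (cv2) and the standard library are available. Lean on these libraries where they do the work, as an engineer would, in place of code of your own. Each camera call takes 0.05 s, during which the arm holds its last target.

## Working session

There is one attempt and no reset: what is moved stays moved. The work goes in short steps, Python scripts to look and compute and a shell command to move; the robot and the scene stay as the last step left them, time stands still between calls to the robot, and variables do not carry over. Pictures are saved under pics/ and viewed, and the job is handed in when it is done.

```bash
ls; mkdir -p pics
python3 - <<'E'
from plant import ctrl
import cv2
o=ctrl.get_obs();print(o)
for n in("scene","top","wrist"):
    m=ctrl.camera_model(n);print(n,m)
    cv2.imwrite(f"pics/{n}0.png",ctrl.snapshot(n))
E
```

```text
pics
{'clock': 0.0, 'joint_pos': array([ 8.34874351e+01,  2.05904063e+01,  6.33075276e-01, -2.15262190e-02,
       -7.01363544e+01, -1.65071988e+01]), 'qvel': array([ 0.05198686,  0.06595002,  0.0022384 , -0.00871995, -0.03871312,
        0.00930175]), 'tau': array([ 1.37873467e-04, -5.82716703e+01,  2.93067563e+01,  6.99720472e+00,
        7.19439398e-03, -1.55749526e-04]), 'tool_pos': array([0.26381311, 0.62088221, 0.29122449]), 'orientation': array([ 1.79904426e+02, -7.22016313e-03, -2.30270885e+01]), 'force': array([-0.17856296,  0.22626898,  0.00282032]), 'moment': array([ 0.02515162,  0.04668891, -0.01384908]), 'opening': 0.08776163382552084}
scene {'K': array([[427.78518744,   0.        , 321.2610428 ],
       [  0.        , 427.78518744, 197.30317188],
       [  0.        ,   0.        ,   1.        ]]), 'distortion': array([-0.03142447,  0.        ,  0.        ,  0.        ,  0.        ]), 'rvec': array([ 2.18536365,  1.30255538, -0.46392041]), 'tvec': array([-0.23029771, -0.28966955,  1.23827718])}
top {'K': array([[508.07851622,   0.        , 321.81202602],
       [  0.        , 508.07851622, 201.5099852 ],
       [  0.        ,   0.        ,   1.        ]]), 'distortion': array([0.00034096, 0.        , 0.        , 0.        , 0.        ]), 'rvec': array([ 2.15683561, -2.12889125,  0.16997657]), 'tvec': array([-0.03116639,  0.5315236 ,  0.95727205])}
wrist {'K': array([[295.60172753,   0.        , 331.92643184],
       [  0.        , 295.60172753, 200.29407458],
       [  0.        ,   0.        ,   1.        ]]), 'distortion': array([-0.05289849,  0.        ,  0.        ,  0.        ,  0.        ]), 'rvec': array([-1.62461928,  2.45496538,  0.384669  ]), 'tvec': array([ 0.67396356, -0.03834416,  0.39283218])}
```

View pics/scene0.png

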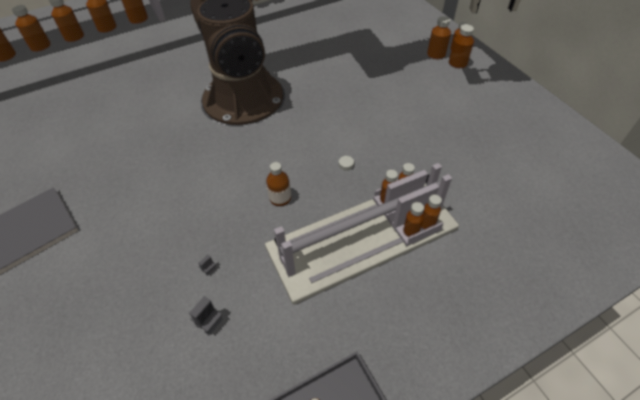

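View pics/top0.png

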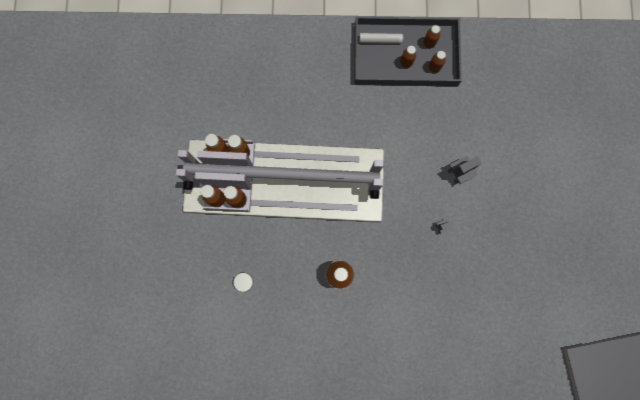

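View pics/wrist0.png

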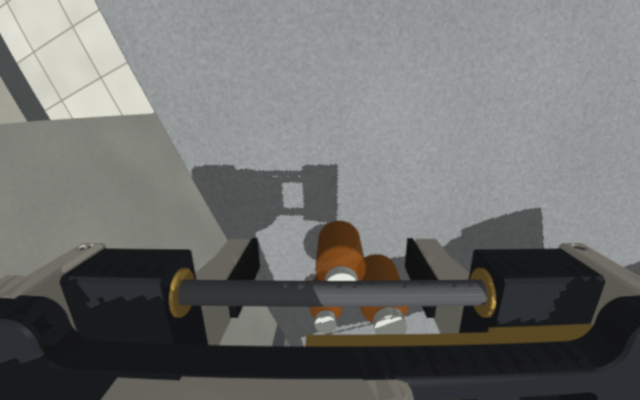

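```bash
cat > h.py <<'E'
import numpy as np, cv2
from plant import ctrl
def cam(n):
    m=ctrl.camera_model(n); return m
def ray(m,uv):
    p=cv2.undistortPoints(np.array([[uv]],float),m["K"],m["distortion"])[0,0]
    R=cv2.Rodrigues(m["rvec"])[0]; c=-R.T@m["tvec"]
    d=R.T@np.array([p[0],p[1],1]); return c,d/np.linalg.norm(d)
def onz(m,uv,z):
    c,d=ray(m,uv); return c+d*(z-c[2])/d[2]
def proj(m,P):
    return cv2.projectPoints(np.array(P,float).reshape(-1,3),m["rvec"],m["tvec"],m["K"],m["distortion"])[0].reshape(-1,2)
def tri(rs):
    A=0;b=0
    for c,d in rs:
        M=np.eye(3)-np.outer(d,d);A=A+M;b=b+M@c
    x=np.linalg.solve(A,b)
    return x,[np.linalg.norm((np.eye(3)-np.outer(d,d))@(x-c)) for c,d in rs]
E
python3 - <<'E'
from h import *
t=cam("top");s=cam("scene")
for k,uv in dict(clip=(462,168),small=(440,226),bottle=(340,275),cap=(243,282)).items(): print(k,onz(t,uv,0.05))
for k,uv in dict(c1=(190,141),c2=(384,150),c3=(382,220),c4=(184,211)).items(): print(k,onz(t,uv,0.02))
print(proj(t,[[0,0,0],[.264,.621,0]]),proj(s,[[0,0,0],[.264,.621,0.3]]))
for n in("top","scene"):
    im=cv2.imread(f"pics/{n}0.png")
    x,y=((440,145) if n=="top" else (185,240))
    cv2.imwrite(f"pics/{n}0c.png",cv2.resize(im[y:y+100,x-10:x+90],None,fx=6,fy=6,interpolation=cv2.INTER_CUBIC))
E
```

```text
clip [ 0.60103955 -0.29957324  0.05      ]
small [ 0.48562159 -0.25352174  0.05      ]
bottle [ 0.38930351 -0.06064567  0.05      ]
cap [0.37380423 0.12350776 0.05      ]
c1 [0.65663155 0.2464876  0.02      ]
c2 [ 0.64325936 -0.14984915  0.02      ]
c3 [ 0.49942512 -0.14496635  0.02      ]
c4 [0.51228701 0.2508924  0.02      ]
[[305.26851095 483.64943043]
 [ -9.17805185 335.40544754]] [[241.92383888  97.51246237]
 [500.36073252 -18.46120208]]
```

View pics/top0c.png

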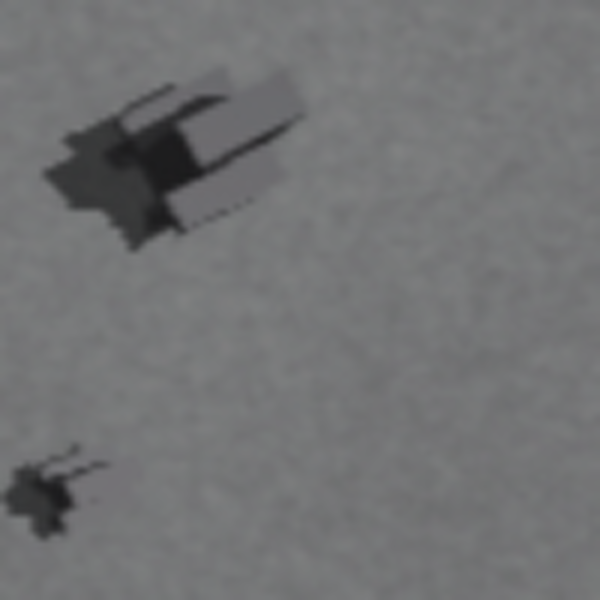

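View pics/scene0c.png

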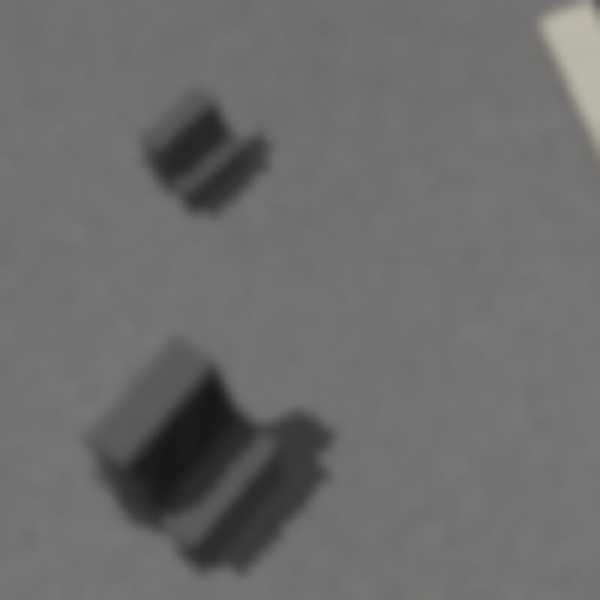

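```bash
python3 - <<'E'
from h import *
t=cam("top");s=cam("scene");w=cam("wrist")
T=lambda a:(a[0]/6+430-.4,a[1]/6+145-.4)
S=lambda a:(a[0]/6+175-.4,a[1]/6+240-.4)
# tab top corners, top: inner-left, ...
tc={"a":(185,133),"b":(282,68),"c":(305,103),"d":(203,170)}
for k in tc: print(k,onz(t,T(tc[k]),.0795))
sc=[(180,338),(215,375),(125,465),(88,440)]
for k in sc: print(k,onz(s,S(k),.0795))
R=cv2.Rodrigues(w["rvec"])[0];c=-R.T@w["tvec"]
from scipy.spatial.transform import Rotation as Ro
o=ctrl.get_obs();Rt=Ro.from_euler("xyz",o["orientation"],degrees=True).as_matrix()
print("cam in tool",Rt.T@(c-o["tool_pos"]),(R@Rt).round(3))
E
python3 - <<'E'
import cv2
im=cv2.imread("pics/top0.png")[130:230,170:390]
cv2.imwrite("pics/top0s.png",cv2.resize(im,None,fx=3.6,fy=3.6,interpolation=cv2.INTER_CUBIC))
im=cv2.imread("pics/scene0.png")[155:300,260:465]
cv2.imwrite("pics/scene0s.png",cv2.resize(im,None,fx=3.9,fy=3.9,interpolation=cv2.INTER_CUBIC))
E
```

```text
a [ 0.59669143 -0.28825027  0.0795    ]
b [ 0.61838867 -0.3199271   0.0795    ]
c [ 0.6070187  -0.32688595  0.0795    ]
d [ 0.58472806 -0.29362878  0.0795    ]
(180, 338) [ 0.58706548 -0.29145438  0.0795    ]
(215, 375) [ 0.60354537 -0.28603625  0.0795    ]
(125, 465) [ 0.61790671 -0.31891158  0.0795    ]
(88, 440) [ 0.60525472 -0.32620612  0.0795    ]
cam in tool [ 0.08369205  0.00025698 -0.09339557] [[ 0.001  1.     0.   ]
 [-0.952  0.001 -0.307]
 [-0.307  0.     0.952]]
```

View pics/top0s.png

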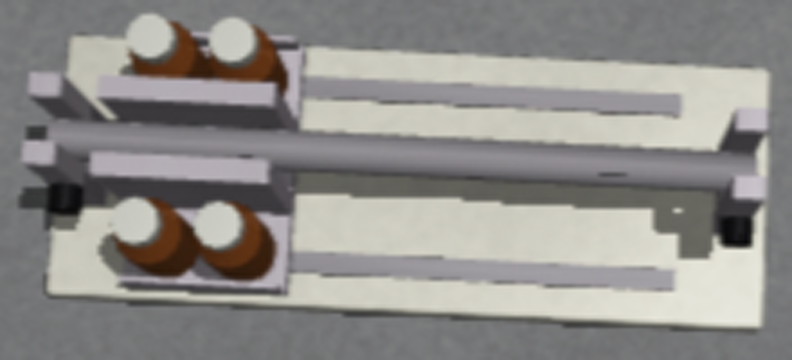

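View pics/scene0s.png

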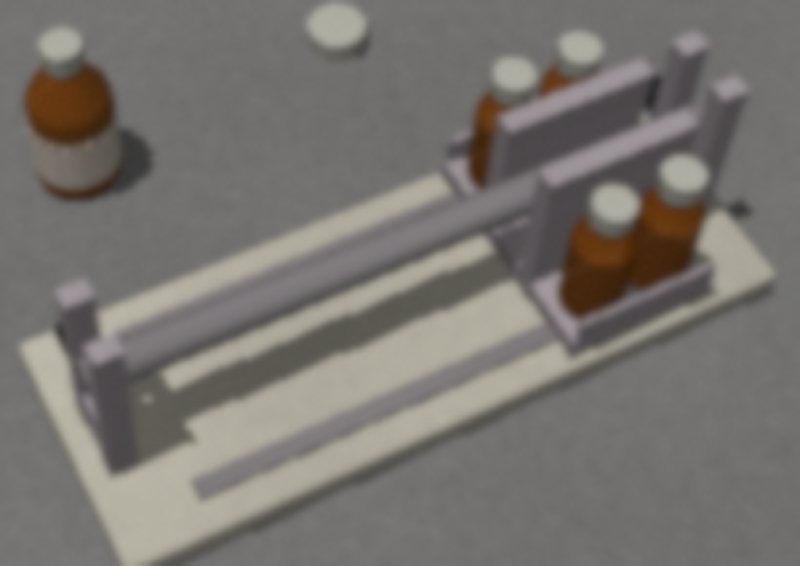

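```bash
python3 -m creep '[[0,0,0,0.3,0.32,0,1],[0,0,0,0.3,0.32,0,1],[0,0,0,0.3,0.32,0,1],[0,0,0,0.3,0.32,0,1],[0,0,0,0.3,0.32,0,1],[0,0,0,0.3,0.32,0,1],[0,0,0,0.3,0.32,0,1],[0,0,0,0.3,0.32,0,1],[0,0,0,0.3,0.32,0,1],[0,0,0,0.3,0.32,0,1],[0,0,0,0.3,0.32,0,1],[0,0,0,0.3,0.32,0,1]]'
```

```text
clock: 1.15
tool_pos: [0.4153, 0.2058, 0.2923]
orientation: [180.0, 0.0, -23.2]
force: [-0.7, 0.3, -0.3]
opening: 0.0877
```

```bash
python3 -m creep '[[0,0,0.6,0.34,0.36,0,1],[0,0,0.6,0.34,0.36,0,1],[0,0,0.6,0.34,0.36,0,1],[0,0,0.6,0.34,0.36,0,1],[0,0,0.6,0.34,0.36,0,1],[0,0,0.6,0.34,0.36,0,1],[0,0,0.6,0.34,0.36,0,1],[0,0,0.6,0.34,0.36,0,1],[0,0,0.6,0.34,0.36,0,1],[0,0,0.6,0.34,0.36,0,1],[0,0,0.6,0.34,0.36,0,1],[0,0,0.6,0.34,0.36,0,1]]'
```

```text
clock: 2.15
tool_pos: [0.5877, -0.2572, 0.2916]
orientation: [180.0, 0.0, -57.4]
force: [0.6, 0.8, 0.4]
opening: 0.0876
```

```bash
cat > look.py <<'E'
import sys,json
from h import *
def look(name,tag):
    m=cam(name); o=ctrl.get_obs(); im=ctrl.snapshot(name)
    cv2.imwrite(f"pics/{tag}.png",im)
    json.dump({k:np.array(v).tolist() for k,v in m.items()},open(f"pics/{tag}.json","w"))
    print(tag,o["clock"],o["tool_pos"].round(4),o["orientation"].round(2),o["force"].round(1),round(o["opening"],4))
def load(tag):
    return cv2.imread(f"pics/{tag}.png"),{k:np.array(v) for k,v in json.load(open(f"pics/{tag}.json")).items()}
if __name__=="__main__": look(sys.argv[1],sys.argv[2])
E
python3 look.py wrist w1; python3 -m creep '[[0,0,0,0.03,0.015,0.03,1],[0,0,0,0.05,0.015,0.06,1],[0,0,0,0.05,0.015,0.06,1],[0,0,0,0.05,0.015,0.06,1],[0,0,0,0.05,0.015,0.06,1]]'; python3 look.py wrist w2
```

```text
w1 2.15 [ 0.5877 -0.2572  0.2916] [ 1.7998e+02  2.0000e-02 -5.7420e+01] [0.6 0.8 0.4] 0.0876
clock: 2.62
tool_pos: [0.6016, -0.3049, 0.2322]
orientation: [180.0, 0.0, -57.4]
force: [-0.2, -0.1, 1.1]
opening: 0.0876
w2 2.6167 [ 0.6016 -0.3049  0.2322] [ 1.7996e+02  1.0000e-02 -5.7400e+01] [-0.2 -0.1  1.1] 0.0876
```

View pics/w1.png

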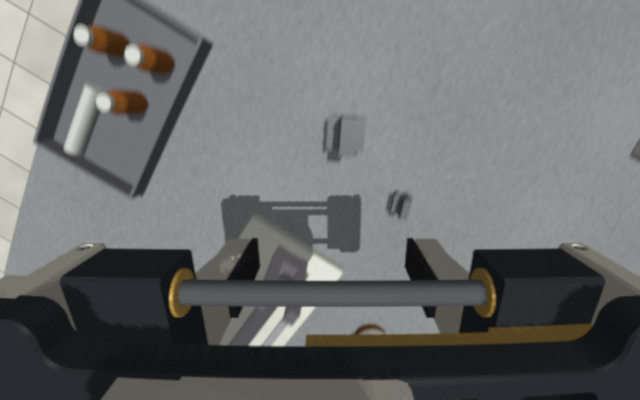

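View pics/w2.png

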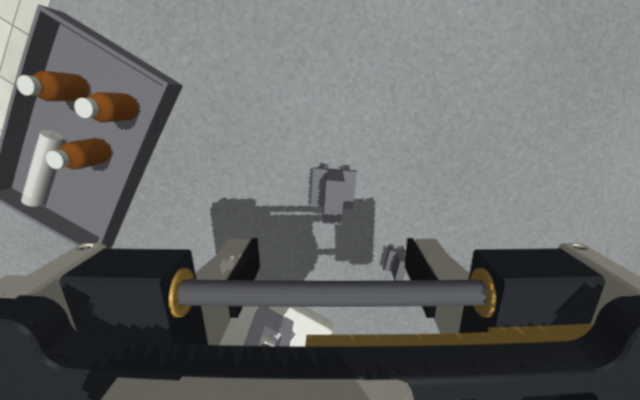

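Run:
```python
import cv2,numpy as np
a=cv2.imread("pics/w1.png")[105:175,310:380];b=cv2.imread("pics/w2.png")[155:225,295:365]
f=lambda i:cv2.convertScaleAbs(cv2.resize(i,(400,400),interpolation=cv2.INTER_NEAREST),alpha=1.4)
cv2.imwrite("pics/w12c.png",np.hstack([f(a),f(b)]))
```

```text
(no output)
```

View pics/w12c.png

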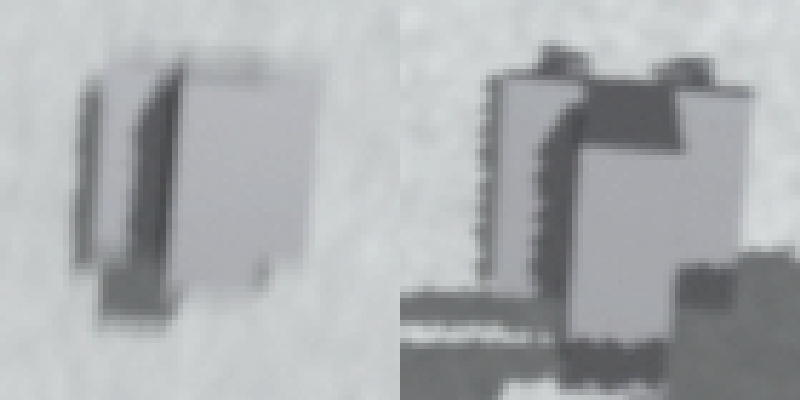

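Run:
```python
from look import *
k=400/70
i1,m1=load("w1");i2,m2=load("w2")
_,mt=None,cam("top")
P1=lambda x,y:(310+x/k-.5,105+y/k-.5); P2=lambda x,y:(295+(x-400)/k-.5,155+y/k-.5)
c2=[(577,148),(684,151),(668,342),(564,336)]
pts=np.array([onz(m2,P2(*c),.0795) for c in c2]);print(pts.round(4),pts.mean(0))
d=(pts[0]+pts[1]-pts[2]-pts[3]);print("yaw y",np.degrees(np.arctan2(d[1],d[0])))
d=(pts[1]+pts[2]-pts[0]-pts[3]);print("yaw x",np.degrees(np.arctan2(d[1],d[0])))
# two-view height: TL, BL and BR
for a,b in (((182,70),c2[0]),((167,292),c2[3]),((262,292),c2[2])):
    print(tri([ray(m1,P1(*a)),ray(m2,P2(*b))]))
```

```text
[[ 0.6181 -0.321   0.0795]
 [ 0.6044 -0.3292  0.0795]
 [ 0.5896 -0.3024  0.0795]
 [ 0.6038 -0.2945  0.0795]] [ 0.6039716  -0.31175333  0.0795    ]
yaw y -61.44167125277536
yaw x -149.95481798673882
(array([ 0.61956256, -0.32398545,  0.09293089]), [np.float64(0.00011057752499742613), np.float64(0.0001105775249974533)])
(array([ 0.59803531, -0.2859878 ,  0.05279894]), [np.float64(0.0011448613833641831), np.float64(0.0011448613833641389)])
(array([ 0.58336315, -0.29648848,  0.05830982]), [np.float64(0.0014300377550841607), np.float64(0.0014300377550841975)])
```

Run:
```python
from look import *
k=400/70
i1,m1=load("w1");i2,m2=load("w2")
P1=lambda x,y:(310+x/k-.5,105+y/k-.5); P2=lambda x,y:(295+(x-400)/k-.5,155+y/k-.5)
c2=[(577,148),(684,151),(664,388),(561,385)]
pts=np.array([onz(m2,P2(*c),.0795) for c in c2]);print(pts.round(4),pts.mean(0))
d=(pts[0]+pts[1]-pts[2]-pts[3]);print("yaw y",np.degrees(np.arctan2(d[1],d[0])),np.linalg.norm(d)/2)
for a,b in (((181,81),c2[0]),((167,292),c2[3]),((262,292),c2[2])):
    print(onz(m1,P1(*a),.0795),tri([ray(m1,P1(*a)),ray(m2,P2(*b))]))
```

```text
[[ 0.6181 -0.321   0.0795]
 [ 0.6044 -0.3292  0.0795]
 [ 0.5859 -0.2956  0.0795]
 [ 0.5998 -0.2873  0.0795]] [ 0.602059   -0.30825842  0.0795    ]
yaw y -61.41433278495446 0.03834074624742471
[ 0.61797692 -0.32217582  0.0795    ] (array([ 0.61846845, -0.32219425,  0.08468669]), [np.float64(0.00025547033904675496), np.float64(0.0002554703390466475)])
[ 0.59981023 -0.28968246  0.0795    ] (array([ 0.60117927, -0.29069774,  0.08864961]), [np.float64(0.0004073058674333719), np.float64(0.00040730586743327533)])
[ 0.58529267 -0.29898826  0.0795    ] (array([ 0.58803375, -0.29980074,  0.09154433]), [np.float64(0.0009297852152382877), np.float64(0.000929785215238539)])
```

```bash
python3 -m creep '[[0,0,0.07,0.003,0.0015,0.03,1],[0,0,0.07,0.003,0.0015,0.06,1],[0,0,0.07,0.003,0.0015,0.09,1],[0,0,0.07,0.003,0.0015,0.11,1],[0,0,0.07,0.003,0.0015,0.12,1],[0,0,0.07,0.003,0.0015,0.128,1],[0,0,0.07,0.003,0.0015,0.128,1],[0,0,0.07,0.003,0.0015,0.128,1]]'; python3 look.py wrist w3;  python3 look.py scene s3
```

```text
clock: 3.33
tool_pos: [0.6027, -0.3083, 0.1057]
orientation: [-179.9, -0.1, -61.4]
force: [0.0, -0.7, -0.3]
opening: 0.0875
w3 3.3333 [ 0.6027 -0.3083  0.1057] [-1.7992e+02 -9.0000e-02 -6.1360e+01] [ 0.  -0.7 -0.3] 0.0875
s3 3.3833 [ 0.6029 -0.3085  0.1061] [-1.7989e+02 -1.2000e-01 -6.1370e+01] [-0.1 -0.6  0.7] 0.0878
```

View pics/w3.png

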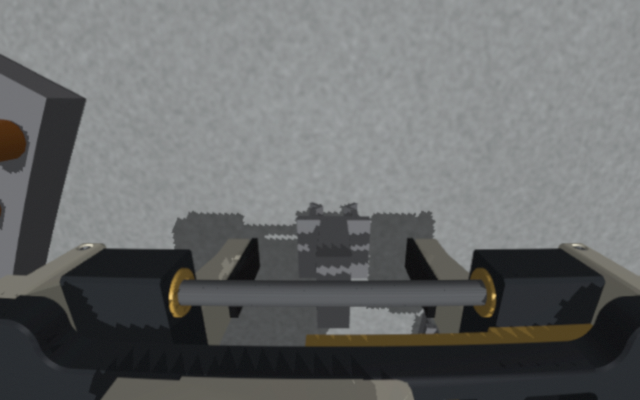

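View pics/s3.png

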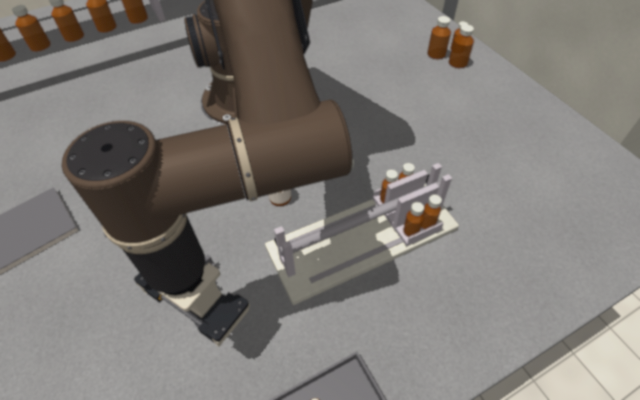

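```bash
python3 -m creep '[[0,0,0,0,0,0.002,1],[0,0,0,0,0,0.002,0.1],[0,0,0,0,0,0.002,0],[0,0,0,0,0,0.002,0],[0,0,0,0,0,0.002,0],[0,0,0,0,0,0.002,0],[0,0,0,0,0,0.002,0],[0,0,0,0,0,0.002,0],[0,0,0,0,0,0.002,0],[0,0,0,0,0,0.002,0],[0,0,0,0,0,0.002,0],[0,0,0,0,0,0.002,0]]'; python3 look.py wrist w4
```

```text
clock: 4.43
tool_pos: [0.6017, -0.3085, 0.1022]
orientation: [180.0, 0.0, -61.4]
force: [0.0, -0.3, 0.3]
opening: 0.0194
w4 4.4333 [ 0.6017 -0.3085  0.1022] [180.     0.   -61.41] [ 0.  -0.3  0.3] 0.0194
```

View pics/w4.png

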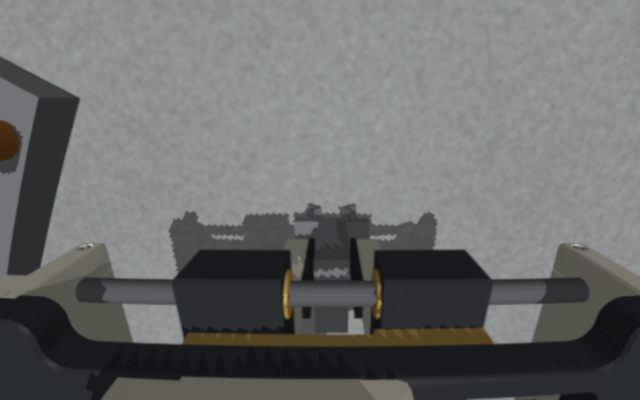

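```bash
python3 -m creep '[[0,0,0,0,0,0,0],[0,0,0,0,0,0,0],[0,0,0,0,0,0,0],[0,0,0,0,0,0,0],[0,0,0,0,0,0,0]]'; python3 -m creep '[[0,0,0,0,0,-0.01,0],[0,0,0,0,0,-0.03,0],[0,0,0,0,0,-0.06,0],[0,0,0,0,0,-0.09,0],[0,0,0,0,0,-0.12,0],[0,0,0,0,0,-0.15,0],[0,0,0,0,0,-0.15,0],[0,0,0,0,0,-0.15,0],[0,0,0,0,0,-0.15,0]]'; python3 look.py wrist w5
```

```text
clock: 4.9
tool_pos: [0.6017, -0.3084, 0.1022]
orientation: [-180.0, -0.0, -61.4]
force: [-0.0, -0.2, 0.5]
opening: 0.0157
clock: 5.65
tool_pos: [0.6013, -0.3083, 0.2524]
orientation: [-180.0, 0.0, -61.4]
force: [-0.5, -1.0, -1.5]
opening: 0.0159
w5 5.65 [ 0.6013 -0.3083  0.2524] [-1.7998e+02  2.0000e-02 -6.1420e+01] [-0.5 -1.  -1.5] 0.0159
```

View pics/w5.png

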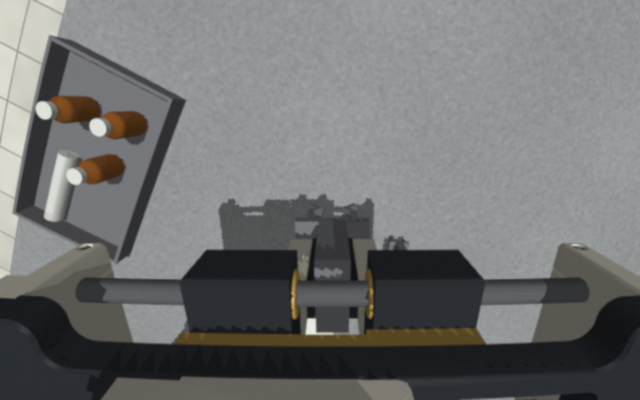

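Run:
```python
import cv2
im=cv2.imread("pics/top0.png")[145:195,225:390]
cv2.imwrite("pics/t_a.png",cv2.resize(im,None,fx=4.8,fy=10,interpolation=cv2.INTER_NEAREST))
g=cv2.cvtColor(cv2.imread("pics/top0.png"),cv2.COLOR_BGR2GRAY)
for u in (270,290,310,330,350): print(u,g[160:190,u])
gs=cv2.cvtColor(cv2.imread("pics/scene0.png"),cv2.COLOR_BGR2GRAY)
for u in (300,320,340,360,375): print(u,[(v,int(gs[v,u])) for v in range(195,255)][max(0,0):] if 0 else gs[190:255,u])
im=cv2.imread("pics/scene0.png")[190:250,270:420]
cv2.imwrite("pics/s_a.png",cv2.resize(im,None,fx=5,fy=8,interpolation=cv2.INTER_NEAREST))
```

```text
270 [202 202 203 203 203 202 195 124 119 129 137 144 142 136 128 115 100  81
  76  95  97  97  97  96 113 193 201 203 203 202]
290 [200 200 201 202 202 201 200 193 126 119 126 136 144 141 135 129 115 100
  81  75  92  94  95  95 111 192 202 203 204 203]
310 [194 200 201 201 200 200 198 199 192 124 116 125 136 143 141 137 129 117
 102  82  76  91  94  95  95  95 114 190 200 200]
330 [132 193 202 202 201 200 200 201 201 194 124 114 123 134 143 141 136 130
 117 103  82  79  94  95  95  96  97 118 197 205]
350 [148 123 198 205 204 205 206 207 209 211 204 127 114 123 131 142 141 137
 130 117 104  82  81  96  99  99  99 117 200 208]
300 [114 113 112 109 108 110 109 108 111 112 113 113 113 113 112 112 112 113
 114 114 113 112 113 112 112 111 110 111 112 112 111 112 112 112 111 111
 111 118 138 162 174 178 177 174 165 148 130 120 115 118 123 124 123 121
 117 111 101  91  83  88  99 100  96  94  93]
320 [111 112 113 113 113 113 113 113 113 113 114 114 112 114 117 117 114 113
 113 113 114 115 114 113 111 112 111 111 114 123 143 164 173 175 174 171
 160 144 126 117 115 120 124 125 123 121 117 1
[... 179 characters left out ...]
173 171 166 154 137 123 116 117 121 125 125
 124 121 116 106  96  88  98 131 156 167 167 162 147 119  96  88  87  87
  88  87  90  99 123 151 166 170 170 170 169]
360 [109 109 110 111 110 110 109 108 108 111 112 113 117 128 148 165 171 171
 170 162 147 128 118 114 117 123 125 125 124 121 113 103  92  89 109 142
 164 171 169 159 136 107  90  87  87  87  88  89  93 112 140 163 170 172
 173 173 173 173 172 172 171 171 170 168 159]
375 [113 106  92  84  86  99 121 134 131 119 108 106 117 129 130 123 117 114
 118 123 126 126 124 119 110  99  90  95 125 154 168 171 167 155 129 102
  91  89  89  90  90  90  96 114 142 164 172 173 174 173 172 172 171 172
 172 172 170 162 147 131 125 125 122 122 133]
```

View pics/t_a.png

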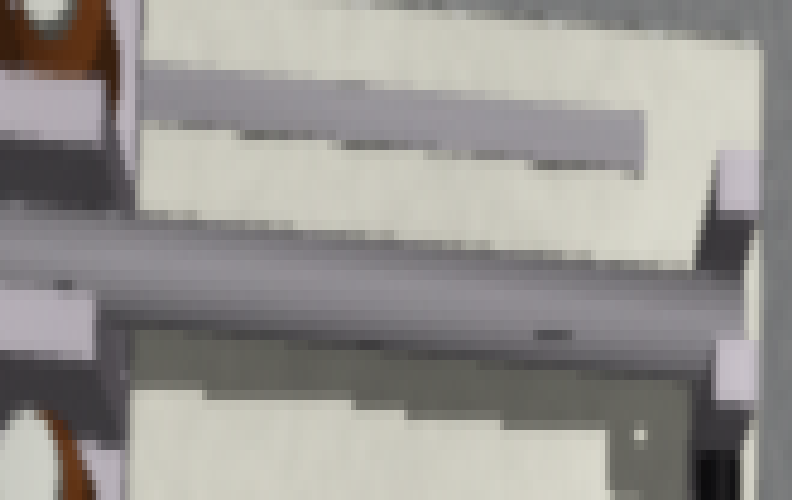

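View pics/s_a.png

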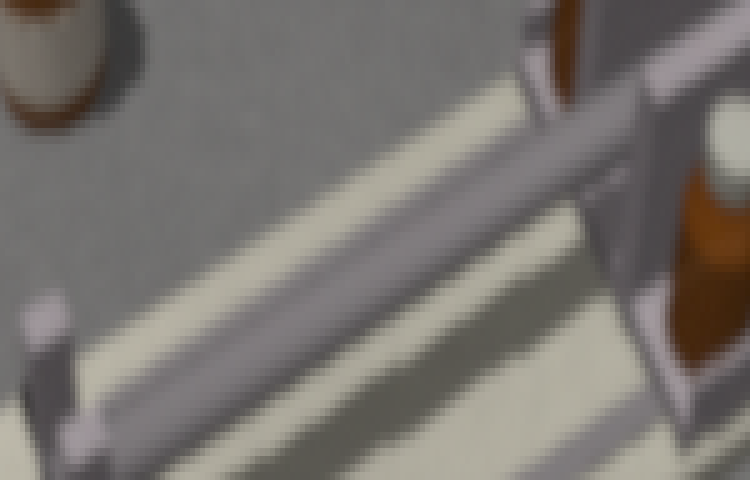

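Run:
```python
from look import *
from scipy.optimize import least_squares
t=cam("top");s=cam("scene")
R=[]
for u,a,b in ((270,166.5,178.5),(290,167.6,179.4),(310,168.6,180.5),(330,169.6,181.5),(350,170.6,182.5)):
    R+=[ray(t,(u,a)),ray(t,(u,b))]
for u,b in ((320,241.4),(340,232.7),(360,224.4)): R.append(ray(s,(u,b)))
def dist(p,R):
    a=np.array([p[0],-.1,p[2]]);e=np.array([p[1]-p[0],.2,0]);e/=np.linalg.norm(e)
    out=[]
    for c,d in R:
        n=np.cross(e,d);out.append(abs((c-a)@n)/np.linalg.norm(n)-.011)
    return np.array(out)
for z0 in(.08,.1):
    r=least_squares(dist,[.575,.58,z0],args=(R,));print(r.x.round(4),(r.fun*1e3).round(2))
x0,x1,z=r.x
print("bar yaw (shaker yaw)",np.degrees(np.arctan2(-(x1-x0),.2)))
c=lambda a,b:(170+a/3.6-.4,130+b/3.6-.4)
# t_a crop coords
q=lambda a,b:(225+a/4.8-.5,145+b/10-.5)
for k,p,zz in (("cheek+ end",(104,78),.124),("cheek+ end in",(102,142),.124),("cheek- end",(96,295),.124),("cheek- in",(95,355),.124),("post top",(717,150),.132),("post in",(715,340),.132),("post L ",(757,150),.132)):
    print(k,onz(t,q(*p),zz).round(4))
qs=lambda a,b:(270+a/5-.5,190+b/8-.5)
for k,p,zz in (("scene cheek",(643,72),.124),("scene cheek b",(652,100),.124),("post",(68,410),.132)): print(k,onz(s,qs(*p),zz).round(4))
print("bed corners ctr",np.mean([onz(t,p,.02) for p in((190,141),(384,150),(382,220),(184,211))],0))
```

```text
[0.5728 0.5804 0.0843] [ 0.35  0.33  0.18  0.12  0.2   0.28  0.22  0.26  0.24  0.24  0.22 -0.23
  0.06]
[0.5728 0.5804 0.0843] [ 0.35  0.33  0.18  0.12  0.2   0.28  0.22  0.26  0.24  0.24  0.22 -0.23
  0.06]
bar yaw (shaker yaw) -2.169022437832395
cheek+ end [0.6081 0.1153 0.124 ]
cheek+ end in [0.5961 0.1156 0.124 ]
cheek- end [0.5676 0.1169 0.124 ]
cheek- in [0.5565 0.1169 0.124 ]
post top [ 0.5959 -0.1171  0.132 ]
post in [ 0.5609 -0.1163  0.132 ]
post L  [ 0.5961 -0.1322  0.132 ]
scene cheek [0.5959 0.1176 0.124 ]
scene cheek b [0.6048 0.1158 0.124 ]
post [ 0.5805 -0.126   0.132 ]
bed corners ctr [0.57790076 0.05064113 0.02      ]
```

```bash
python3 -m creep '[[0,0,0.03,-0.02,-0.01,-0.02,0],[0,0,0.1,-0.05,-0.025,-0.02,0],[0,0,0.2,-0.09,-0.04,-0.02,0],[0,0,0.3,-0.13,-0.06,-0.02,0],[0,0,0.4,-0.17,-0.08,-0.02,0],[0,0,0.48,-0.21,-0.1,-0.02,0],[0,0,0.537,-0.25,-0.12,-0.02,0],[0,0,0.537,-0.29,-0.137,-0.02,0],[0,0,0.537,-0.32,-0.15,-0.02,0],[0,0,0.537,-0.335,-0.157,-0.02,0],[0,0,0.537,-0.335,-0.157,-0.02,0],[0,0,0.537,-0.335,-0.157,-0.02,0]]';python3 -m creep '[[0,0,0,0,0,0,0],[0,0,0,0,0,0,0]]'; python3 look.py wrist w6;python3 look.py scene s6;python3 look.py top t6
```

```text
clock: 6.7
tool_pos: [0.5787, 0.0622, 0.2709]
orientation: [179.9, -0.1, -92.0]
force: [0.4, 0.1, -1.2]
opening: 0.016
clock: 6.87
tool_pos: [0.5791, 0.0599, 0.2715]
orientation: [179.9, -0.0, -92.2]
force: [0.0, 0.3, -1.0]
opening: 0.0156
w6 6.8667 [0.5791 0.0599 0.2715] [ 1.7993e+02 -4.0000e-02 -9.2230e+01] [ 0.   0.3 -1. ] 0.0156
s6 6.9167 [0.5792 0.0597 0.2717] [ 1.7994e+02 -3.0000e-02 -9.2260e+01] [ 0.2 -0.6 -0.8] 0.0162
t6 6.9667 [0.5793 0.0597 0.2718] [ 1.7997e+02 -2.0000e-02 -9.2270e+01] [-0.2  0.9 -0.8] 0.016
```

View pics/w6.png

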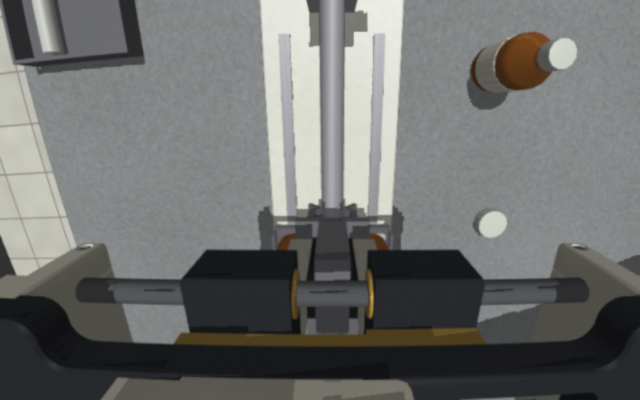

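View pics/s6.png

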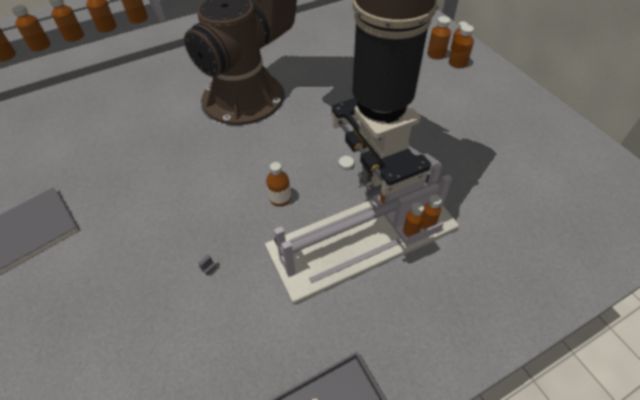

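View pics/t6.png

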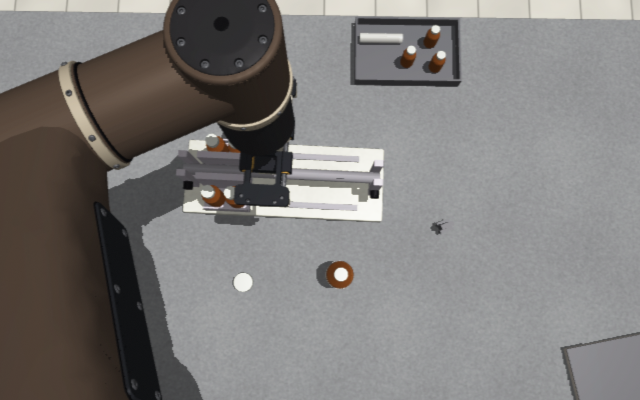

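Run:
```python
from look import *
im,m=load("w6");g=cv2.cvtColor(im,cv2.COLOR_BGR2GRAY)
for v in (70,100,130,160,190):
    print(v,g[v,315:350])
for v in (70,100,130,160,190):
    r=g[v].astype(int); e=np.abs(np.diff(r)); 
    a=310+np.argmax(e[310:332])+.5; b=332+np.argmax(e[332:355])+.5
    print(v,a,b,onz(m,((a+b)/2,v),.086).round(4), .5728+(onz(m,((a+b)/2,v),.086)[1]+.1)*.038)
cv2.imwrite("pics/w6c.png",cv2.resize(im[180:340,240:430],None,fx=4,fy=3.7,interpolation=cv2.INTER_CUBIC))
```

```text
70 [225 225 224 218 179 119 105 113 122 130 136 143 150 158 167 175 179 180
 173 167 159 152 146 142 137 131 124 115 120 167 209 222 224 224 224]
100 [220 219 218 212 183 134 107 113 122 129 135 142 149 157 166 174 177 176
 171 164 156 149 146 141 137 129 121 113 126 182 214 221 222 222 222]
130 [218 218 217 217 208 168 118 112 120 128 135 142 148 157 166 173 175 173
 168 162 154 149 145 141 136 127 120 112 130 181 211 217 217 218 217]
160 [219 220 219 219 213 181 135 112 119 127 136 142 148 156 166 170 171 170
 165 159 152 147 144 140 134 125 116 112 139 188 214 218 219 219 219]
190 [217 218 218 219 218 206 162 120 115 125 133 141 147 156 165 169 169 168
 164 157 150 146 143 139 132 124 114 115 154 194 212 216 217 217 218]
70 319.5 343.5 [ 0.5748 -0.054   0.086 ] 0.5745473033119877
100 319.5 343.5 [ 0.5758 -0.0288  0.086 ] 0.5755057958627185
130 320.5 343.5 [ 0.5763 -0.0023  0.086 ] 0.576512764404341
160 320.5 343.5 [0.5774 0.0256 0.086 ] 0.5775744128571467
190 320.5 343.5 [0.5786 0.0553 0.086 ] 0.5787000110014456
```

View pics/w6c.png

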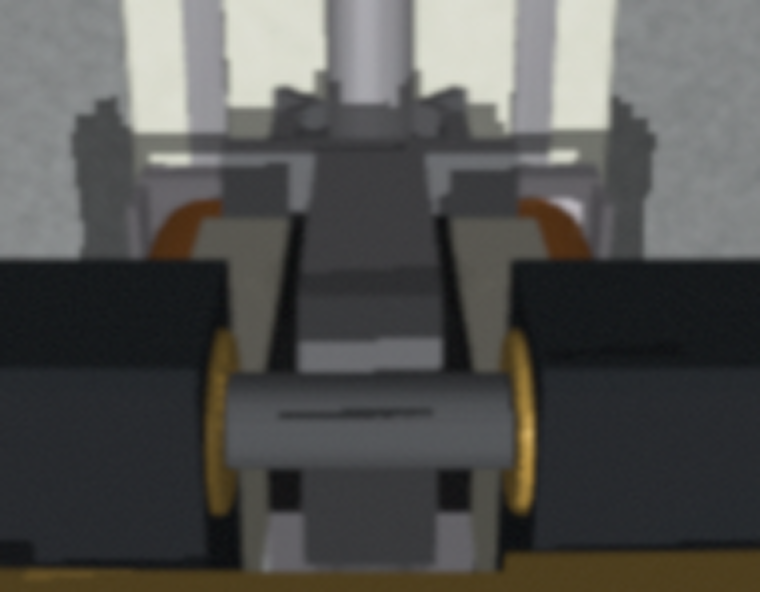

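```bash
python3 -m creep '[[0,0,0,0,0,0.01,0],[0,0,0,0,0,0.025,0],[0,0,0,0,0,0.04,0],[0,0,0,0,0,0.055,0],[0,0,0,0,0,0.062,0],[0,0,0,0,0,0.064,0],[0,0,0,0,0,0.064,0],[0,0,0,0,0,0.064,0],[0,0,0,0,0,0.064,0]]'; for i in 1 2 3; do python3 -m creep '[[0,0,0,0,0,0.002,0],[0,0,0,0,0,0.004,0]]' | grep -E "tool_pos|force"; done
```

```text
clock: 7.77
tool_pos: [0.5798, 0.0609, 0.209]
orientation: [-179.9, 0.0, -92.2]
force: [0.3, 0.6, -0.8]
opening: 0.0157
tool_pos: [0.5796, 0.061, 0.2048]
force: [-1.1, -0.7, -1.0]
tool_pos: [0.5793, 0.0609, 0.2001]
force: [-0.1, 1.0, -0.8]
tool_pos: [0.5793, 0.0608, 0.1959]
force: [-0.6, -0.8, -0.3]
```

```bash
python3 -m creep '[[0,0,0,0,0,0.002,0],[0,0,0,0,0,0.004,0]]'; python3 -m creep '[[0,0,0,0,0,0.002,0],[0,0,0,0,0,0.002,0]]'; python3 -m creep '[[0,0,0,0,0,0.002,0],[0,0,0,0,0,0.002,0]]'
```

```text
clock: 8.43
tool_pos: [0.5793, 0.0608, 0.1919]
orientation: [180.0, -0.0, -92.2]
force: [-0.1, -0.8, -0.8]
opening: 0.0156
clock: 8.6
tool_pos: [0.5791, 0.0608, 0.1896]
orientation: [180.0, -0.0, -92.2]
force: [-0.2, -0.2, -1.3]
opening: 0.0158
clock: 8.77
tool_pos: [0.5792, 0.0608, 0.1879]
orientation: [180.0, -0.0, -92.2]
force: [-0.5, -0.1, 0.2]
opening: 0.0157
```

```bash
python3 -m creep '[[0,0,0,0,0,0.001,0],[0,0,0,0,0,0.001,0]]'; python3 -m creep '[[0,0,0,0,0,0.001,0],[0,0,0,0,0,0.001,0]]'; python3 -m creep '[[0,0,0,0,0,0.001,0],[0,0,0,0,0,0.001,0]]'
```

```text
clock: 8.93
tool_pos: [0.5792, 0.0608, 0.187]
orientation: [180.0, -0.0, -92.2]
force: [0.8, 0.6, -0.9]
opening: 0.0158
clock: 9.1
tool_pos: [0.5792, 0.0608, 0.186]
orientation: [180.0, 0.0, -92.2]
force: [0.3, -0.3, -0.3]
opening: 0.0159
clock: 9.27
tool_pos: [0.579, 0.0608, 0.1852]
orientation: [180.0, -0.0, -92.2]
force: [-1.2, -0.1, 0.1]
opening: 0.0157
```

```bash
python3 -m creep '[[0,0,0,0,0,0.001,0],[0,0,0,0,0,0.001,0]]'; python3 -m creep '[[0,0,0,0,0,0.001,0],[0,0,0,0,0,0.001,0]]'; python3 -m creep '[[0,0,0,0,0,0.001,0],[0,0,0,0,0,0.001,0]]'
```

```text
clock: 9.43
tool_pos: [0.5793, 0.0608, 0.1848]
orientation: [-180.0, -0.0, -92.2]
force: [-3.2, -0.4, 4.8]
opening: 0.0157
clock: 9.6
tool_pos: [0.5796, 0.0608, 0.1843]
orientation: [-179.9, -0.0, -92.1]
force: [-2.7, -0.2, 8.8]
opening: 0.016
clock: 9.77
tool_pos: [0.5799, 0.0608, 0.1837]
orientation: [-179.9, 0.0, -92.1]
force: [-3.4, -0.5, 10.9]
opening: 0.0159
```

```bash
python3 -m creep '[[0,0,0,0,0.0008,0.001,0],[0,0,0,0,0.0008,0.001,0]]'; python3 -m creep '[[0,0,0,0,0,0.001,0],[0,0,0,0,0,0.001,0]]'; python3 -m creep '[[0,0,0,0,0,0.001,0],[0,0,0,0,0,0.001,0]]'
```

```text
clock: 9.93
tool_pos: [0.5796, 0.0609, 0.1831]
orientation: [-179.8, 0.0, -92.1]
force: [-2.4, -0.3, 10.9]
opening: 0.0157
clock: 10.1
tool_pos: [0.5795, 0.061, 0.1819]
orientation: [-179.8, 0.0, -92.1]
force: [-1.8, 0.4, 9.8]
opening: 0.016
clock: 10.27
tool_pos: [0.5794, 0.061, 0.1805]
orientation: [-179.8, 0.0, -92.1]
force: [-0.8, -0.3, 7.0]
opening: 0.0156
```

```bash
python3 -m creep '[[0,0,0,0,0,0.001,0],[0,0,0,0,0,0.001,0]]'; python3 -m creep '[[0,0,0,0,0,0.001,0],[0,0,0,0,0,0.001,0]]'; python3 -m creep '[[0,0,0,0,0,0.001,0],[0,0,0,0,0,0.001,0]]'
```

```text
clock: 10.43
tool_pos: [0.5792, 0.061, 0.1792]
orientation: [-179.9, 0.0, -92.2]
force: [-1.4, -0.2, 5.3]
opening: 0.0161
clock: 10.6
tool_pos: [0.5791, 0.061, 0.1778]
orientation: [-179.9, 0.0, -92.2]
force: [-0.5, -0.7, 3.0]
opening: 0.0159
clock: 10.77
tool_pos: [0.5787, 0.061, 0.1762]
orientation: [-180.0, 0.0, -92.2]
force: [0.1, 0.1, 1.6]
opening: 0.0156
```

```bash
python3 -m creep '[[0,0,0,0,0,0.001,0],[0,0,0,0,0,0.001,0]]'; python3 -m creep '[[0,0,0,0,0,0.001,0],[0,0,0,0,0,0.001,0]]'; python3 -m creep '[[0,0,0,0,0,0.001,0],[0,0,0,0,0,0.001,0]]'
```

```text
clock: 10.93
tool_pos: [0.5785, 0.0609, 0.1748]
orientation: [180.0, 0.0, -92.2]
force: [1.3, 0.5, -0.4]
opening: 0.016
clock: 11.1
tool_pos: [0.5783, 0.0609, 0.1736]
orientation: [180.0, -0.0, -92.2]
force: [1.7, 0.3, -1.6]
opening: 0.0159
clock: 11.27
tool_pos: [0.5783, 0.0608, 0.1726]
orientation: [180.0, -0.0, -92.2]
force: [1.9, 0.3, -3.3]
opening: 0.0159
```

```bash
python3 -m creep '[[0,0,0,0,-0.0004,0.001,0],[0,0,0,0,-0.0004,0.001,0]]'; python3 -m creep '[[0,0,0,0,0,0.001,0],[0,0,0,0,0,0.001,0]]'
```

```text
clock: 11.43
tool_pos: [0.5786, 0.0608, 0.1717]
orientation: [179.9, -0.0, -92.2]
force: [0.6, -0.2, -3.6]
opening: 0.016
clock: 11.6
tool_pos: [0.5786, 0.0608, 0.1707]
orientation: [180.0, -0.0, -92.2]
force: [1.6, -0.5, -4.4]
opening: 0.0156
```

```bash
python3 -m creep '[[0,0,0,0,0,0.001,0],[0,0,0,0,0,0.001,0]]'; python3 -m creep '[[0,0,0,0,0,0.0007,0],[0,0,0,0,0,0.0007,0]]'
```

```text
clock: 11.77
tool_pos: [0.5787, 0.0608, 0.1698]
orientation: [180.0, -0.0, -92.2]
force: [0.3, 0.1, -4.4]
opening: 0.0157
clock: 11.93
tool_pos: [0.5788, 0.0608, 0.1693]
orientation: [180.0, -0.0, -92.2]
force: [1.0, -0.6, -3.4]
opening: 0.0157
```

```bash
python3 -m creep '[[0,0,0,0,0,0.0007,0],[0,0,0,0,0,0.0007,0]]'; python3 -m creep '[[0,0,0,0,0,0.0005,0],[0,0,0,0,0,0.0005,0]]'
```

```text
clock: 12.1
tool_pos: [0.5788, 0.0608, 0.1693]
orientation: [-180.0, -0.0, -92.2]
force: [-1.7, 0.1, 2.6]
opening: 0.0158
clock: 12.27
tool_pos: [0.5789, 0.0608, 0.1692]
orientation: [-180.0, -0.0, -92.2]
force: [-2.9, 0.2, 7.2]
opening: 0.0161
```

```bash
python3 -m creep '[[0,0,0,0,0.0003,-0.0007,0],[0,0,0,0,0.0003,-0.0007,0],[0,0,0,0,0.0003,-0.0007,0]]'; python3 look.py wrist w7; python3 look.py scene s7
python3 - <<'E'
import cv2
im=cv2.imread("pics/s7.png")[130:270,320:470]
cv2.imwrite("pics/s7c.png",cv2.resize(im,None,fx=4,fy=4,interpolation=cv2.INTER_CUBIC))
E
```

```text
clock: 12.52
tool_pos: [0.5787, 0.0608, 0.1692]
orientation: [-180.0, -0.0, -92.2]
force: [-1.2, 0.9, 3.2]
opening: 0.016
w7 12.5167 [0.5787 0.0608 0.1692] [-179.98   -0.    -92.17] [-1.2  0.9  3.2] 0.016
s7 12.5667 [0.5787 0.0609 0.1693] [-179.98    0.    -92.17] [-1.4 -0.6  3.4] 0.0159
```

View pics/w7.png

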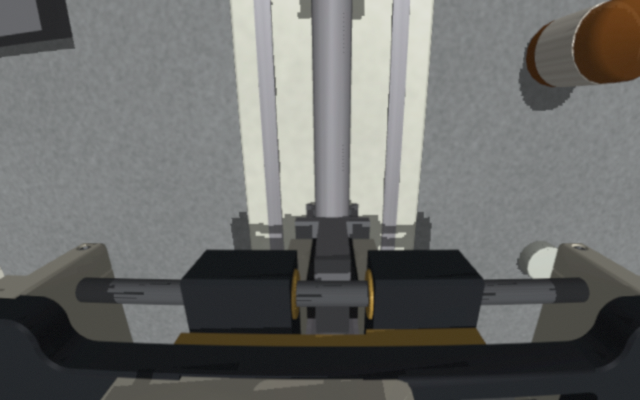

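View pics/s7c.png

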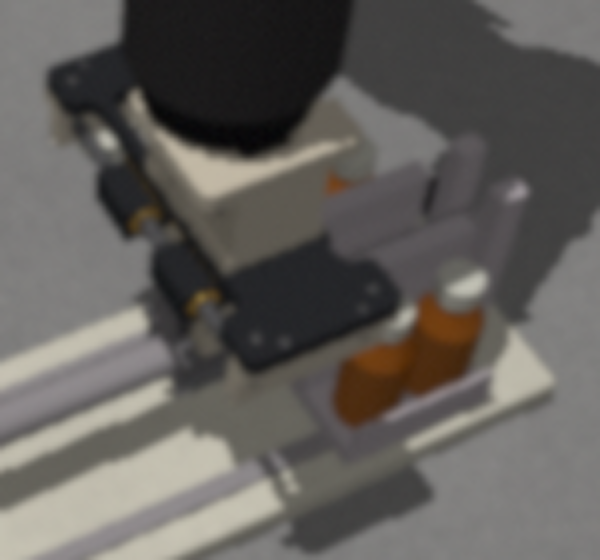

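```bash
python3 -m creep '[[0,0,0,-0.001,0,-0.0003,0],[0,0,0,-0.003,0,-0.0003,0],[0,0,0,-0.006,0,-0.0003,0],[0,0,0,-0.009,0,-0.0003,0]]'; python3 -m creep '[[0,0,0,-0.003,0,0,0],[0,0,0,-0.006,0,0,0],[0,0,0,-0.009,0,0,0],[0,0,0,-0.012,0,0,0]]'
```

```text
clock: 12.95
tool_pos: [0.579, 0.0698, 0.1692]
orientation: [180.0, -0.0, -92.2]
force: [-0.0, -3.4, 1.1]
opening: 0.0162
clock: 13.28
tool_pos: [0.5794, 0.0822, 0.1693]
orientation: [-180.0, -0.0, -92.2]
force: [0.2, -3.7, 0.3]
opening: 0.016
```

```bash
python3 -m creep '[[0,0,0,-0.002,0,0,0],[0,0,0,-0.004,0,0,0],[0,0,0,-0.006,0,0,0],[0,0,0,-0.008,0,0,0]]'; python3 -m creep '[[0,0,0,-0.001,0,0,0],[0,0,0,-0.001,0,0,0]]';  python3 -m creep '[[0,0,0,-0.001,0,0,0],[0,0,0,-0.001,0,0,0]]'
```

```text
clock: 13.62
tool_pos: [0.5796, 0.09, 0.1692]
orientation: [180.0, -0.0, -92.2]
force: [0.4, -3.4, 0.4]
opening: 0.0156
clock: 13.78
tool_pos: [0.5797, 0.0911, 0.1693]
orientation: [-180.0, 0.0, -92.2]
force: [-0.5, -1.3, 1.9]
opening: 0.0156
clock: 13.95
tool_pos: [0.5797, 0.092, 0.1692]
orientation: [180.0, 0.0, -92.2]
force: [0.7, -3.0, 0.5]
opening: 0.0156
```

```bash
python3 -m creep '[[0,0,0,-0.001,0,0,0],[0,0,0,-0.001,0,0,0]]'; python3 -m creep '[[0,0,0,-0.0007,0,0,0],[0,0,0,-0.0007,0,0,0]]';  python3 -m creep '[[0,0,0,-0.0007,0,0,0],[0,0,0,-0.0007,0,0,0]]'
```

```text
clock: 14.12
tool_pos: [0.5798, 0.0929, 0.1693]
orientation: [180.0, 0.0, -92.2]
force: [0.8, -2.9, 1.6]
opening: 0.0159
clock: 14.28
tool_pos: [0.5798, 0.0935, 0.1693]
orientation: [180.0, -0.0, -92.2]
force: [-0.3, -3.2, 1.7]
opening: 0.0157
clock: 14.45
tool_pos: [0.5798, 0.0943, 0.1693]
orientation: [180.0, -0.0, -92.2]
force: [-0.2, -3.3, 1.0]
opening: 0.0157
```

```bash
python3 -m creep '[[0,0,0,-0.0006,0,0,0],[0,0,0,-0.0006,0,0,0]]'; python3 -m creep '[[0,0,0,-0.0006,0,0,0],[0,0,0,-0.0006,0,0,0]]';  python3 -m creep '[[0,0,0,-0.0006,0,0,0],[0,0,0,-0.0006,0,0,0]]'
```

```text
clock: 14.62
tool_pos: [0.5799, 0.0949, 0.1692]
orientation: [180.0, -0.0, -92.2]
force: [0.2, -3.5, 1.9]
opening: 0.0159
clock: 14.78
tool_pos: [0.5799, 0.0955, 0.1693]
orientation: [-180.0, 0.0, -92.2]
force: [-0.8, -3.0, 1.9]
opening: 0.0157
clock: 14.95
tool_pos: [0.5799, 0.0959, 0.1693]
orientation: [180.0, -0.0, -92.2]
force: [0.7, -4.9, 1.1]
opening: 0.016
```

```bash
python3 -m creep '[[0,0,0,-0.0005,0,0,0],[0,0,0,-0.0005,0,0,0]]'
```

```text
clock: 15.12
tool_pos: [0.5799, 0.096, 0.1693]
orientation: [180.0, -0.1, -92.2]
force: [1.3, -7.0, 1.4]
opening: 0.0157
```

```bash
python3 -m creep '[[0,0,0,0.0005,0,-0.0002,0],[0,0,0,0.0005,0,-0.0002,0]]'; python3 -m creep '[[0,0,0,0,0,0,0.3],[0,0,0,0,0,0,0.5],[0,0,0,0,0,0,0.6],[0,0,0,0,0,0,0.6],[0,0,0,0,0,0,0.6],[0,0,0,0,0,0,0.6]]'; python3 look.py wrist w8
```

```text
clock: 15.28
tool_pos: [0.5799, 0.0959, 0.1693]
orientation: [180.0, -0.0, -92.2]
force: [1.1, -5.3, -0.7]
opening: 0.0157
clock: 15.78
tool_pos: [0.58, 0.0962, 0.1695]
orientation: [-180.0, 0.0, -92.2]
force: [-0.9, 1.3, -0.5]
opening: 0.0496
w8 15.7833 [0.58   0.0962 0.1695] [-1.7999e+02  1.0000e-02 -9.2170e+01] [-0.9  1.3 -0.5] 0.0496
```

View pics/w8.png

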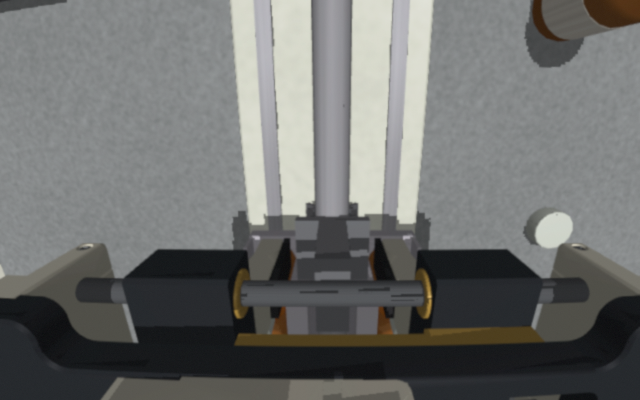

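```bash
python3 -m creep '[[0,0,0,0,0,-0.01,0.6],[0,0,0,0,0,-0.03,0.6],[0,0,0,0,0,-0.06,0.6],[0,0,0,0,0,-0.09,0.6],[0,0,0,0,0,-0.12,0.6],[0,0,0,0,0,-0.12,0.6],[0,0,0,0,0,-0.12,0.6]]'; python3 look.py wrist w9; python3 -m creep '[[0,0,0,0.03,0,-0.02,0.6],[0,0,0,0.07,0,-0.02,0.6],[0,0,0,0.11,0,-0.02,0.6],[0,0,0,0.15,0,-0.02,0.6],[0,0,0,0.19,0,-0.02,0.6],[0,0,0,0.23,0,-0.02,0.6],[0,0,0,0.27,0,-0.02,0.6],[0,0,0,0.31,0,-0.02,0.6],[0,0,0,0.35,0,-0.02,0.6],[0,0,0,0.35,0,-0.02,0.6]]'; python3 look.py scene s9; python3 look.py top t9
python3 - <<'E'
import cv2
im=cv2.imread("pics/s9.png")[130:270,320:470]
cv2.imwrite("pics/s9c.png",cv2.resize(im,None,fx=4,fy=4,interpolation=cv2.INTER_CUBIC))
im=cv2.imread("pics/t9.png")[130:230,170:390]
cv2.imwrite("pics/t9c.png",cv2.resize(im,None,fx=3.6,fy=3.6,interpolation=cv2.INTER_CUBIC))
E
```

```text
clock: 16.42
tool_pos: [0.5807, 0.0963, 0.2925]
orientation: [-179.7, 0.1, -92.2]
force: [0.2, -0.3, -0.9]
opening: 0.0527
w9 16.4167 [0.5807 0.0963 0.2925] [-1.7974e+02  1.3000e-01 -9.2170e+01] [ 0.2 -0.3 -0.9] 0.0527
clock: 17.3
tool_pos: [0.5651, -0.2593, 0.3076]
orientation: [179.8, -0.0, -92.4]
force: [0.5, 0.7, -0.7]
opening: 0.0524
s9 17.3 [ 0.5651 -0.2593  0.3076] [ 1.798e+02 -4.000e-02 -9.244e+01] [ 0.5  0.7 -0.7] 0.0524
t9 17.35 [ 0.5653 -0.257   0.3075] [ 1.798e+02  1.000e-02 -9.246e+01] [ 0.4  0.7 -0.9] 0.0526
```

View pics/w9.png

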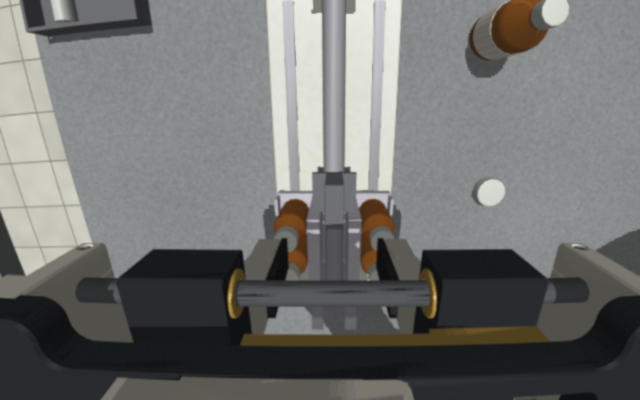

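View pics/s9c.png

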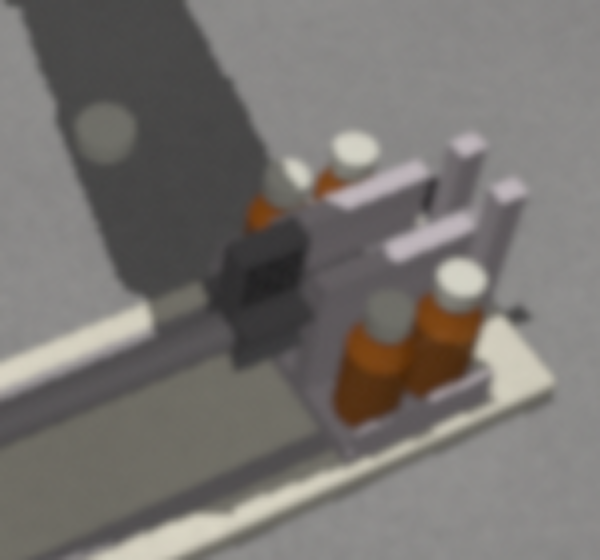

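View pics/t9c.png

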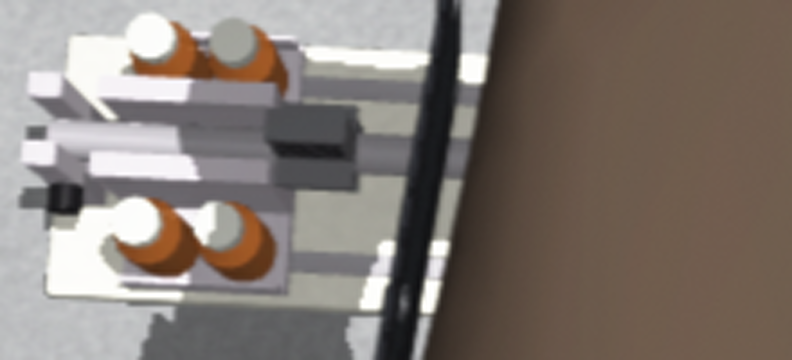

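Run:
```python
from look import *
im,m=load("w9"); cv2.imwrite("pics/w9c.png",cv2.resize(im[155:275,270:400],None,fx=6,fy=5,interpolation=cv2.INTER_NEAREST))
t=cv2.imread("pics/t9.png"); cv2.imwrite("pics/t9d.png",cv2.resize(t[145:190,225:285],None,fx=12,fy=12,interpolation=cv2.INTER_NEAREST))
a=cv2.imread("pics/top0.png")
# carriage shift: cheek tops template
import itertools
A=cv2.cvtColor(a,cv2.COLOR_BGR2GRAY);B=cv2.cvtColor(t,cv2.COLOR_BGR2GRAY)
for n,(x,y,w,h) in dict(cheekA=(190,147,30,12),caps=(196,180,30,30)).items():
    r=cv2.matchTemplate(B[y-6:y+h+6,x-6:x+w+6],A[y:y+h,x:x+w],cv2.TM_CCOEFF_NORMED);print(n,cv2.minMaxLoc(r)[1:4:2])
# other objects
for n,(x,y,w,h) in dict(small=(428,212,28,28),bottle=(322,256,38,38),cap=(228,268,30,28)).items():
    r=cv2.matchTemplate(B[y-6:y+h+6,x-6:x+w+6],A[y:y+h,x:x+w],cv2.TM_CCOEFF_NORMED);print(n,cv2.minMaxLoc(r)[1:4:2])
```

```text
cheekA (0.9896731376647949, (6, 6))
caps (0.9795945286750793, (6, 6))
small (0.41749536991119385, (6, 1))
bottle (0.3090219497680664, (7, 12))
cap (0.8243898749351501, (5, 6))
```

View pics/w9c.png

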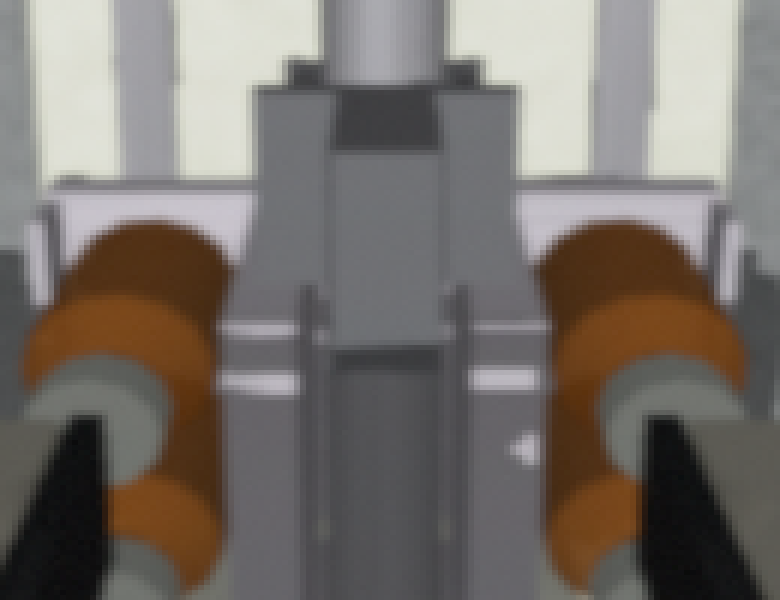

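View pics/t9d.png

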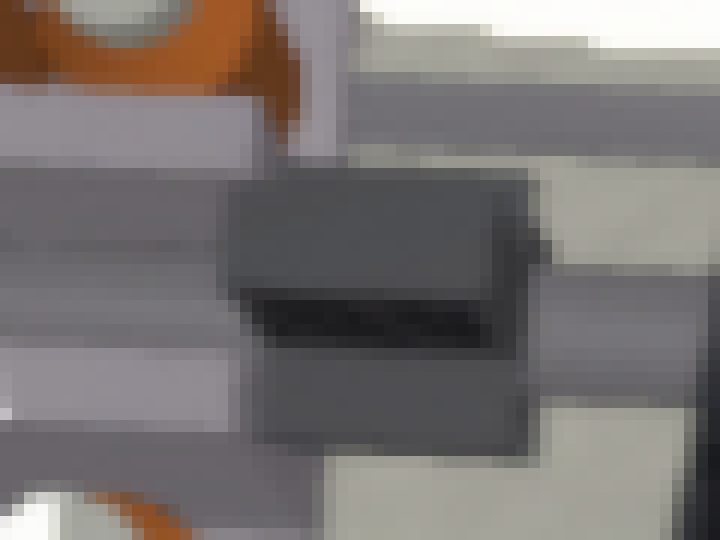

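Run:
```python
from look import *
im,m=load("w9");g=cv2.cvtColor(im,cv2.COLOR_BGR2GRAY)
print(g[165:240,270+40+1],g[165:240,270+86])
q=lambda a,b:(270+a/6-.5,155+b/5-.5)
print("slab -y",onz(m,q(290,88),.1015),"slab +y",onz(m,q(260,317),.1015),"cheek",onz(m,q(260,368),.124),onz(m,q(500,368),.124))
print("tab +y",onz(m,q(385,345),.1465),"tab -y",onz(m,q(385,150),.1465))
t=cam("top");p=lambda a,b:(225+a/12-.5,145+b/12-.5)
print("top: tab +y",onz(t,p(228,235),.1465),"tab -y",onz(t,p(492,235),.1465),"slab -y",onz(t,p(535,400),.1015),"cheek",onz(t,p(262,120),.124),onz(t,p(234,390),.124))
```

```text
[222 222 222 222 222 221 217 203 193 194 193 195 195 197 198 198 200 202
 203 203 203 203 204 203 196 173 132 127 154 179 184 181 174 168 160 152
 143 134 126 120 116 113 112 110 110 109 109 109 108 108 108 108 106 112
 135 164 158 130 107 100 100 101 102 105 131 166 177 164 137 110 102 100
 101 101 101] [223 224 224 224 223 221 208 180 162 164 167 171 172 172 173 175 178 180
 178 178 179 181 182 181 174 153 123 121 141 160 165 168 169 161 152 145
 139 130 123 119 116 112 111 110 110 110 109 110 108 109 107 107 105 104
 124 143 117 101  99 100 101 101 108 138 176 187 184 164 121 101 101 100
 101 101 100]
slab -y [0.59452485 0.07501104 0.1015    ] slab +y [0.60219331 0.12297538 0.1015    ] cheek [0.60079337 0.12470808 0.124     ] [0.56237258 0.12605777 0.124     ]
tab +y [0.58028064 0.11130441 0.1465    ] tab -y [0.57902893 0.07611244 0.1465    ]
top: tab +y [0.58082729 0.11586963 0.1465    ] tab -y [0.58136611 0.07686056 0.1465    ] slab -y [0.56568604 0.07444518 0.1015    ] cheek [0.60396684 0.11485568 0.124     ] [0.56205337 0.11759581 0.124     ]
```

View pics/s9.png

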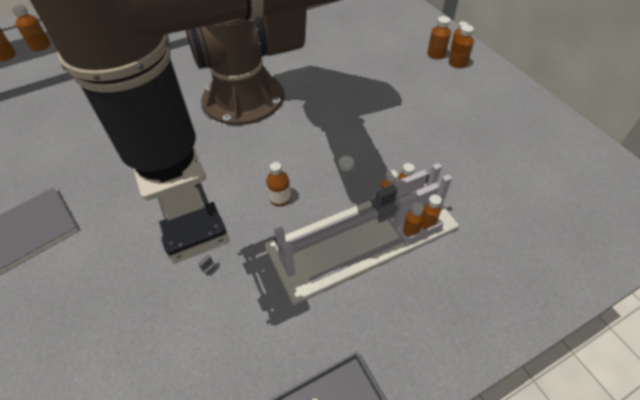

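The scene shows the clip on the bar against the carriage at (383,197). The bottle (278,185), cap (346,162) and small clip (208,265) are where they started, and the gripper is well clear. Handing in.

```bash
python3 -m creep '[[0,0,0,0,0,0,0.6],[0,0,0,0,0,0,0.6]]'; python3 -c "
from plant import ctrl
print(ctrl.close_job())"
```

```text
clock: 17.57
tool_pos: [0.5666, -0.2528, 0.309]
orientation: [179.9, 0.0, -92.1]
force: [-0.3, 1.0, -0.2]
opening: 0.0527
the job is handed in; nothing more can be done
None
```

The large clip is snapped fully home on the bar and butted against the carriage. I handed the job in at 17.6 s with the gripper clear of everything.

- **Snap:** I pressed the clip on about 35 mm short of the carriage. The readings peaked at about 11 N, went slightly negative as the lips drew the clip down, then rose on the hard seat. It was home 16 mm below first contact, and I stopped at about 7 N.
- **Slide:** The clip moved along the bar against about 3.5 N of friction. The force rose to 7 N on meeting the carriage, so I eased off and opened the fingers.
- **Final checks:** The top camera puts the clip's carriage-side end at y ≈ 0.116, the same as the carriage face, and the carriage had not moved by a pixel. In the scene view the small clip, bottle and cap look to be where they started.
- **Checks that failed or disagreed:**
  - The top-camera match was poor for the small clip and bottle (scores 0.42 and 0.31) and weak for the cap (0.82), I think because the arm and its shadow covered them.
  - The last wrist picture, taken before the arm had settled, put the carriage edge about 9 mm further along than the top view. I relied on the top view and the measured contact force.
- **Departure from the instructions:** Three of the small downward moves before contact were run from a shell loop rather than as separately typed commands.

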